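# Feel round the rim of a fired dish

### The job

Before this bisque-fired dish is glazed, feel its rim for burrs and chips: set the closed fingertips lightly on top of the rim above the middle of the lug handle and run them along the rim, clockwise as seen from above, all the way round until they are back above the middle of the lug, then lift clear. Keep a light touch all the way round, so that the dish only settles a little in its foam pad; do not press hard, lift, tip or shove the dish, and leave everything else on the table where it is.

Things in the scene. Friction and masses are not known exactly. Their poses are not given: they have to be found in the camera images.
- dish: rounded rectangular bisque dish, loose, 0.6 kg, level, 180 mm (x) by 120 mm (y), 38 mm high. Origin: centre of its underside; z up. Its rim is a round bead 8 mm wide; the bead's crest, 38 mm above the origin, is a rounded rectangle 172 by 112 mm, corner radius 34 mm, centred on the origin. A flat lug handle 44 mm wide sticks out 44 mm beyond the crest at the -x end, its top 24 mm above the origin
- pad (a joint): how far the foam pad under the dish (208 by 148 by 22 mm) is pressed down, in m: about 0 with the dish resting on it, growing as the dish is pressed, about 0.8 mm per newton, level, up to 14 mm; it springs back. The dish is not fastened to it: only its weight and the grippy foam (friction about 1.4) hold it
- bat: round particle-board bat under pad and dish, fixed, 310 mm across, 18 mm thick; origin at the centre of its underside. The dish stands centred over it, x along the bat's x, its underside 40 mm and its rim's crest 78 mm above the bat's origin
- rim0 (a point): point on the crest of the dish's rim, at x -86, y 0, z 38 mm in the dish's frame; the middle of the lug end. rim0 to rim7, the middles of the sides and corners in turn, follow the rim clockwise seen from above
- rim1 (a point): point on the crest of the dish's rim, at x -76, y 46, z 38 mm in the dish's frame
- rim2 (a point): point on the crest of the dish's rim, at x 0, y 56, z 38 mm in the dish's frame
- rim3 (a point): point on the crest of the dish's rim, at x 76, y 46, z 38 mm in the dish's frame
- rim4 (a point): point on the crest of the dish's rim, at x 86, y 0, z 38 mm in the dish's frame
- rim5 (a point): point on the crest of the dish's rim, at x 76, y -46, z 38 mm in the dish's frame
- rim6 (a point): point on the crest of the dish's rim, at x 0, y -56, z 38 mm in the dish's frame
- rim7 (a point): point on the crest of the dish's rim, at x -76, y -46, z 38 mm in the dish's frame
- jar_small: small closed paint jar on the bat beside the dish's +y side, 42 mm across, 58 mm high; origin under its centre. Leave it alone.
- texture_stick: dark pattern stick lying on the bat along the dish's -y side, 130 by 18 by 13 mm, long axis x; origin under its centre. Leave it alone.
- jar_tall: closed paint jar with blue cap, 58 mm across, 88 mm high, on the table; origin under its centre. Leave it alone.
- jar_dark: closed paint jar with white cap, 58 mm across, 88 mm high, on the table; origin under its centre. Leave it alone.
- beaker: bisque beaker, 72 mm across its rim, 85 mm high, on the table; origin under its centre. Leave it alone.
- guide_stick: flat wooden rolling guide, 300 by 45 by 8 mm, lying on the table, long axis x; origin under its centre. Leave it alone.

How it is judged:
By the outcome, as a careful person would: the job done as asked, in the order asked, and still so for the second after the job is handed in, with the robot touching nothing.
It also fails if it takes over 54 s, if anything falls off the work surface, if the arm or the gripper's body presses on something with over 40 N, if the wrist force passes 120 N, or if a joint passes its speed limit or range.

### The arm

A 6-joint arm with a two-finger parallel gripper is mounted at the origin on the work surface. World frame = base frame: x ahead of the robot, y to its left, z up, the work surface at z = 0. Lengths are in m, angles in rad, forces in N, time in s.
With the tool pointing down it reaches from about 0.325 to 0.875 m from the base axis. Payload 4.4 kg.
Tool frame: the origin (TCP) lies between the finger pads, 19 mm behind the fingertips; this is the grasp point; z points along the fingers, y is the line along which they close (so a half turn about z gives the same grasp; the last joint's range is limited). The gripper opens to 85 mm and grips with 20 to 120 N. Pads are 22 mm wide; open, the fingers measure 114 mm over their backs; the gripper's body (76 mm by 85 mm) begins 54 mm behind the grasp point. The pads swing forward as they close: fully open they stand 13 mm farther back than shut.
Start: joints at [-1.262, 0.207, 1.542, -0, 1.393, -0.15], TCP at [0.255, -0.515, 0.25] pointing down, gripper open.
Joint ranges: [-2.73, 2.73], [-0.86, 2.22], [0.23, 2.46], [-1.11, 4.25], [0.08, 2.63], [-2.82, 2.82]. Speed limits (rad/s): [2.79, 2.79, 3.14, 3.14, 3.14, 3.14].

### API

Orientations are given as a rotation vector (axis times angle).
In Python, from bench import env, imaging gives the robot as it stands.
- The arm moves only by the tool carry_out, never from a script. Its argument "commands" is text: rows parted by semicolons, each of 5 numbers parted by spaces: the opening, from -1 (shut) to 1 (fully open), then the shift along the tool's x, y, z in cm, then the turn about the tool's z in degrees. In form: fingers tx ty tz roll; .... A call has 1 to 20 rows; each row is the pose to reach, as a shift and turn from the pose commanded when the call began, along the tool's axes at that moment; what a row does not reach only later rows make up. A row lasts 1/12 s, in which the tool goes at most 41.7 mm and 7.16 degrees, less where a joint would pass 70% of its speed; a pose out of reach is approached as far as the arm can. A call with a gripper value outside its range is refused whole. The fingers move at their own pace and stop on an object; "force" is the grip in N (left out, the last holds). Time passes only in rows, so rows that repeat a pose let the fingers close. It gives the time, the measured TCP pose, the force, the opening and the grip force at its end, in the units of the state.
- env.get_obs(): the state, without advancing time (a new reading comes with each control period).
- imaging.read_camera(name): name is "scene" or "top"; returns (picture, depth): 480x640x3 uint8, red, green, blue; 480x640 float32, m along the optical axis (not along the pixel's ray), 0 where there is no reading.
- imaging.calibration(name): a dict with "fx", "fy", "cx", "cy" (pixels), "R" (3x3) and "t" (3): a world point X has camera coordinates R X + t. Camera axes: x right, y down, z forward; pixel columns grow to the right and rows downward; lengths in m; the calibration is good to about 2 mm. A picture is of the moment at which its call begins. calibration takes no time and is no camera call.
- env.job_done(): hands the job in; it is judged then, once.
The state is a dict: "clock": time; "joint_pos": joint angles; "qvel": joint speeds; "joint_efforts": joint torques, N m; "position": TCP position; "ee_rot": TCP orientation; "contact_force": force on the tool from outside, world axes, zero at the start; "torque": the same for the moment, N m; "finger_gap": finger opening in m; "grip_force": force on a finger pad.
Only numpy, scipy, OpenCV 4.12 (cv2) and the standard library are available. Lean on these libraries where they do the work, as an engineer would, in place of code of your own. Each camera call takes 0.05 s, during which the arm holds its last target. There are 200 camera calls.

## Working session

There is one attempt and no reset: what is moved stays moved. The work goes in short steps, Python scripts to look and compute and a tool call to move; the robot and the scene stay as the last step left them, time stands still between calls to the robot, and variables do not carry over. Pictures are saved under pics/ and viewed, at most 10 in all, crops included, and the job is handed in when it is done.

Besides the shell and the picture viewer there is one more tool, called after ">>>" as name(argument=value, ...) on one line, values as JSON. carry_out: Moves the arm, as the interface text tells. Its arguments: {"type":"object","properties":{"commands":{"type":"string"},"force":{"type":"number"}},"required":["commands"]}

```bash
mkdir -p pics; python3 - <<'E'
from bench import env, imaging
import cv2, numpy as np
o=env.get_obs()
for k,v in o.items(): print(k,np.round(v,4))
for n in("top","scene"):
    p,d=imaging.read_camera(n); c=imaging.calibration(n); print(n,c)
    cv2.imwrite(f"pics/{n}0.png",p[:,:,::-1]); np.savez(f"{n}0.npz",p=p,d=d)
E
```

```text
clock 0.0
joint_pos [-1.2615  0.2074  1.543   0.      1.3935 -0.1505]
qvel [-0.0007 -0.0009  0.0004  0.0001 -0.0017 -0.0002]
joint_efforts [-2.10000e-03 -3.83042e+01 -2.91597e+01 -3.00000e-04  1.06000e-02
 -0.00000e+00]
position [ 0.2549 -0.5146  0.2488]
ee_rot [-3.0566e+00 -7.1540e-01  3.0000e-04]
contact_force [-0.9549 -0.1255  0.5371]
torque [-0.0252  0.0168 -0.0275]
grip_force 0.0
finger_gap 0.0853
top {'fx': 618.1191640095857, 'fy': 618.1191640095857, 'cx': 321.08713747598426, 'cy': 242.50629586286814, 'R': array([[ 1.20876975e-02, -9.99926940e-01, -5.28753214e-05],
       [-9.98571319e-01, -1.20685574e-02, -5.20545060e-02],
       [ 5.20500648e-02,  6.82018902e-04, -9.98644244e-01]]), 't': array([-0.03138336,  0.5299133 ,  1.85736226])}
scene {'fx': 518.7493740028384, 'fy': 518.7493740028384, 'cx': 323.700780438045, 'cy': 244.0559089573521, 'R': array([[ 0.18676371,  0.98238552,  0.00616536],
       [ 0.8338332 , -0.1551974 , -0.52975086],
       [-0.51946272,  0.10407911, -0.8481309 ]]), 't': array([-0.0449051 , -0.40985566,  1.56565416])}
```

View pics/top0.png

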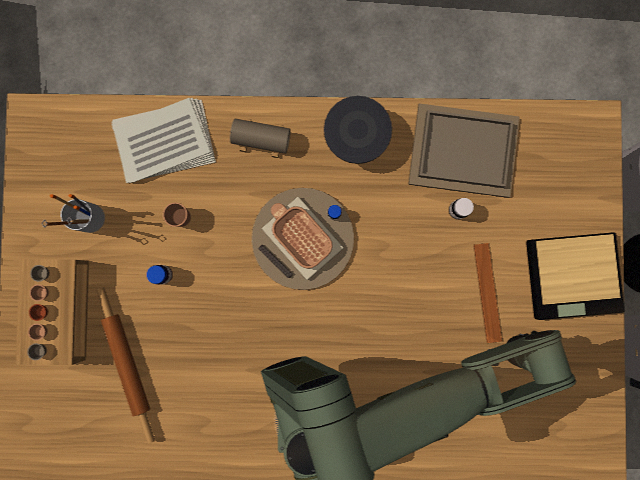

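View pics/scene0.png

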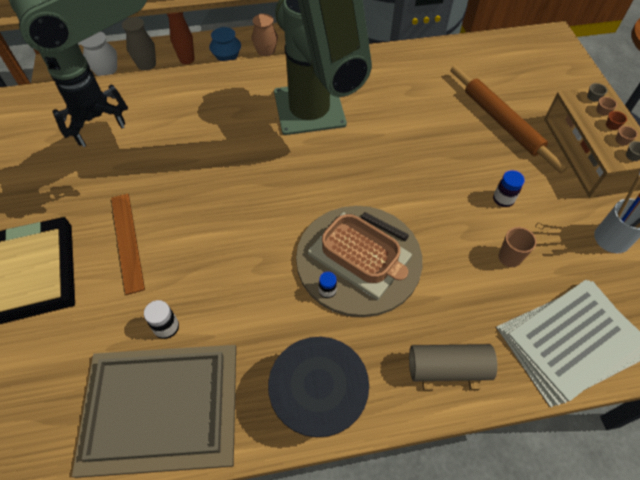

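The top view shows the dish at about (303,238), its lug at (278,210), the small jar at (335,211) and the stick at (276,262). The scene view has the dish at (361,247) with its lug at (399,270).

```bash
cat > h.py <<'E'
import numpy as np, cv2
from bench import imaging
def ray(n,uv,z):
    c=imaging.calibration(n); uv=np.atleast_2d(np.float64(uv)); R,t=c["R"],c["t"]
    d=np.c_[(uv[:,0]-c["cx"])/c["fx"],(uv[:,1]-c["cy"])/c["fy"],np.ones(len(uv))]@R
    C=-R.T@t; return C+d*((z-C[2])/d[:,2])[:,None]
def cloud(n,d):
    c=imaging.calibration(n); v,u=np.mgrid[:480,:640]
    P=np.stack([(u-c["cx"])/c["fx"]*d,(v-c["cy"])/c["fy"]*d,d],-1)
    return (P-c["t"])@c["R"]
E
python3 - <<'E'
from h import *
roi={"top":(245,355,180,295),"scene":(290,425,200,315)}
for n in roi:
    f=np.load(n+"0.npz");p,d=f["p"],f["d"]
    hsv=cv2.cvtColor(p,cv2.COLOR_RGB2HSV)
    x0,x1,y0,y1=roi[n]; R=np.zeros((480,640),bool);R[y0:y1,x0:x1]=1
    P=cloud(n,d)
    m=(R&((hsv[...,0]<12)|(hsv[...,0]>172))&(hsv[...,1]>70)&(hsv[...,2]>60)).astype(np.uint8)
    k=cv2.morphologyEx(m,cv2.MORPH_CLOSE,np.ones((5,5)))
    cs=max(cv2.findContours(k,cv2.RETR_EXTERNAL,cv2.CHAIN_APPROX_NONE)[0],key=cv2.contourArea)
    full=cv2.drawContours(np.zeros_like(k),[cs],-1,1,-1)
    op=cv2.morphologyEx(full,cv2.MORPH_OPEN,cv2.getStructuringElement(cv2.MORPH_ELLIPSE,(27,27)))
    co=max(cv2.findContours(op,cv2.RETR_EXTERNAL,cv2.CHAIN_APPROX_NONE)[0],key=cv2.contourArea)
    W=ray(n,co[:,0],.075)[:,:2]*1000
    r=cv2.minAreaRect(W.astype(np.float32)); print(n,"dish rect",r, 'bbox',cv2.boundingRect(cs))
    lug=cv2.morphologyEx(full-op,cv2.MORPH_OPEN,np.ones((3,3)))
    l,lab,st,ce=cv2.connectedComponentsWithStats(lug); i=1+st[1:,4].argmax(); print("lug",ray(n,ce[i],.064)*1000,st[i,4])
    z=P[...,2]; b=R&(z>.066)&(z<.09)&(full>0)
    print("depth rim z pct",np.percentile(z[b],[5,50,95]), b.sum())
    r2=cv2.minAreaRect((P[b][:,:2]*1000).astype(np.float32)); print("depth rect",r2)
    # bat
    q=(R&(z>.012)&(z<.024)).astype(np.uint8)
    cb=np.vstack(cv2.findContours(q,cv2.RETR_EXTERNAL,cv2.CHAIN_APPROX_NONE)[0])
    W=ray(n,cb[:,0],.018)[:,:2]*1000
    print("bat circ",cv2.minEnclosingCircle(W.astype(np.float32)), cv2.fitEllipse(cv2.convexHull(W.astype(np.float32))))
    # blue cap
    j=R&(hsv[...,0]>105)&(hsv[...,0]<125)&(hsv[...,1]>150)
    uv=np.argwhere(j)[:,::-1]; print("jar",ray(n,uv.mean(0),.072)*1000,len(uv), np.percentile(z[j],[50,90]))
    im=p.copy(); cv2.drawContours(im,[co],-1,(0,255,0),1); cv2.drawContours(im,[cs],-1,(255,255,0),1)
    cv2.imwrite(f"pics/{n}1.png",cv2.resize(im[y0:y1,x0:x1,::-1],None,fx=4,fy=4,interpolation=0))
E
python3 -c "
import cv2,numpy as np
a=cv2.imread('pics/top1.png');b=cv2.imread('pics/scene1.png')
b=cv2.copyMakeBorder(b,0,max(0,a.shape[0]-b.shape[0]),0,0,0)
o=np.hstack([a,b]);cv2.imwrite('pics/both.png',cv2.resize(o,(800,int(o.shape[0]*800/o.shape[1]))))"
```

```text
top dish rect ((542.7577514648438, 30.536590576171875), (174.23236083984375, 114.83676147460938), 42.39585876464844) bbox (272, 203, 60, 65)
lug [[631.37706412 105.89707973  64.        ]] 57
depth rim z pct [0.06840175 0.07584692 0.0832245 ] 388
depth rect ((556.4607543945312, 43.181861877441406), (214.53005981445312, 117.79344177246094), 41.904808044433594)
bat circ ((545.3795166015625, 26.252666473388672), 211.044921875) ((534.060546875, 30.897769927978516), (342.2750549316406, 427.056884765625), 79.58847045898438)
jar [[619.8590855 -62.2310946  72.       ]] 139 [0.07432205 0.08022254]Traceback (most recent call last):
  File "<stdin>", line 13, in <module>
ValueError: max() iterable argument is empty
[ WARN:0@0.009] global loadsave.cpp:275 findDecoder imread_('pics/scene1.png'): can't open/read file: check file path/integrity
Traceback (most recent call last):
AttributeError: 'NoneType' object has no attribute 'shape'
```

```bash
python3 - <<'E'
from h import *
from scipy.optimize import least_squares
roi={"top":(245,365,180,300),"scene":(285,430,200,320)}
pk={"top":(300,232),"scene":(360,245)}
for n in roi:
    f=np.load(n+"0.npz");p,d=f["p"],f["d"]
    hsv=cv2.cvtColor(p,cv2.COLOR_RGB2HSV)
    x0,x1,y0,y1=roi[n]; R=np.zeros((480,640),bool);R[y0:y1,x0:x1]=1
    if n=="scene":
        for q in [(325,235),(345,222),(400,271),(365,217),(375,240),(410,245),(340,262),(300,255),(280,260)]: print(q,hsv[q[1],q[0]])
    hm=14
    m=(R&((hsv[...,0]<hm)|(hsv[...,0]>172))&(hsv[...,1]>(70 if n=="top" else 90))&(hsv[...,2]>60)).astype(np.uint8)
    k=cv2.morphologyEx(m,cv2.MORPH_CLOSE,np.ones((5,5)))
    cs=max(cv2.findContours(k,cv2.RETR_EXTERNAL,cv2.CHAIN_APPROX_NONE)[0],key=cv2.contourArea,default=None)
    im=p.copy()
    if cs is not None: cv2.drawContours(im,[cs],-1,(255,255,0),1); print(n,cv2.boundingRect(cs))
    # bat: grey-brown low saturation vs table
    s=(hsv[...,1]<110)&R if n=="top" else (hsv[...,1]<120)&R
    b=cv2.morphologyEx(s.astype(np.uint8),cv2.MORPH_OPEN,np.ones((5,5)))
    cb=max(cv2.findContours(b,cv2.RETR_EXTERNAL,cv2.CHAIN_APPROX_NONE)[0],key=cv2.contourArea)
    cv2.drawContours(im,[cb],-1,(0,255,255),1)
    W=ray(n,cb[:,0],.018)[:,:2]*1000
    g=least_squares(lambda a:np.hypot(W[:,0]-a[0],W[:,1]-a[1])-a[2],[540,30,155],loss="soft_l1",f_scale=2).x
    print(n,"bat",g)
    cv2.imwrite(f"pics/{n}1.png",cv2.resize(im[y0:y1,x0:x1,::-1],None,fx=3,fy=3,interpolation=0))
a=cv2.imread('pics/top1.png');b=cv2.imread('pics/scene1.png')
cv2.imwrite('pics/both.png',np.hstack([a,b]))
E
```

```text
top (270, 203, 63, 66)
top bat [542.4238124   32.02957085 152.06383944]
(325, 235) [ 13 130 165]
(345, 222) [ 13 137  84]
(400, 271) [ 13 129 168]
(365, 217) [13 44 52]
(375, 240) [ 13 130  98]
(410, 245) [ 20  85 117]
(340, 262) [ 13 132  77]
(300, 255) [ 21  86 119]
(280, 260) [ 18 148 152]
scene (322, 215, 86, 67)
scene bat [547.04754654  28.68124816 154.64662189]
```

View pics/both.png

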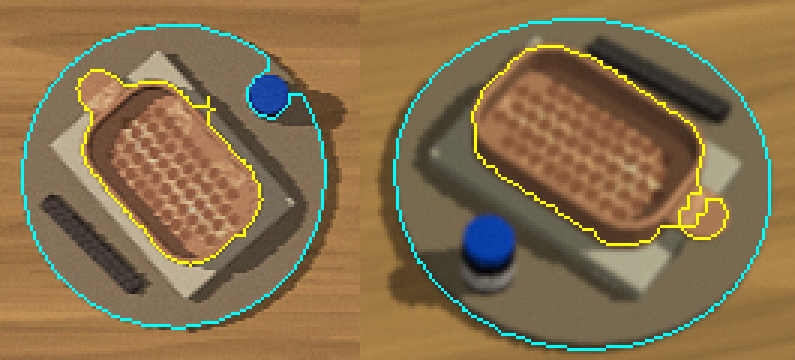

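Both views show bat, dish and lug clearly: the contours follow the dish rim, and the lug is at upper left in the top crop and lower right in the scene crop. The bat centre comes to about (543, 31). Next I refine the angle from the long edges.

```bash
python3 - <<'E'
from h import *
f=np.load("top0.npz");p,d=f["p"],f["d"];n="top"
hsv=cv2.cvtColor(p,cv2.COLOR_RGB2HSV)
R=np.zeros((480,640),bool);R[180:300,245:365]=1
m=(R&((hsv[...,0]<13)|(hsv[...,0]>172))&(hsv[...,1]>75)&(hsv[...,2]>60)).astype(np.uint8)
k=cv2.morphologyEx(m,cv2.MORPH_CLOSE,np.ones((5,5)))
cs=max(cv2.findContours(k,cv2.RETR_EXTERNAL,cv2.CHAIN_APPROX_NONE)[0],key=cv2.contourArea)
W=ray(n,cs[:,0],.075)[:,:2]*1000
c=np.array([543,31.]);a=np.radians(42)
X=(W-c)@np.array([[np.cos(a),-np.sin(a)],[np.sin(a),np.cos(a)]])
for nm,s in (("y+",(abs(X[:,0])<52)&(X[:,1]>45)),("y-",(abs(X[:,0])<52)&(X[:,1]<-45)),("x-far",(abs(X[:,1])<22)&(X[:,0]<-70))):
    l=cv2.fitLine(X[s].astype(np.float32),cv2.DIST_HUBER,0,.01,.01).ravel(); print(nm,"ang",np.degrees(np.arctan(l[1]/l[0])),"pt",l[2:],s.sum())
# lug axis via depth-free mask: points beyond 100
full=cv2.drawContours(np.zeros_like(k),[cs],-1,1,-1)
L=ray(n,np.argwhere(full)[:,::-1],.064)[:,:2]*1000-c
L=L@np.array([[np.cos(a),-np.sin(a)],[np.sin(a),np.cos(a)]]);s=L[:,0]>100;print("lug tip dishframe",L[s].mean(0),L[s].max(0),L[s].min(0))
# pad (light top, z=.04) and stick angle
st=(R&(hsv[...,2]<75)).astype(np.uint8); st[:240]=0; st[:,300:]=0
cc=max(cv2.findContours(st,cv2.RETR_EXTERNAL,cv2.CHAIN_APPROX_NONE)[0],key=cv2.contourArea)
print("stick",cv2.minAreaRect((ray(n,cc[:,0],.031)[:,:2]*1000).astype(np.float32)))
# TCP check: scene-view lug
f=np.load("scene0.npz");p=f["p"];hsv=cv2.cvtColor(p,cv2.COLOR_RGB2HSV)
R[:]=0;R[200:320,285:430]=1
m=(R&(hsv[...,0]<15)&(hsv[...,1]>105)).astype(np.uint8);m=cv2.morphologyEx(m,cv2.MORPH_CLOSE,np.ones((5,5)))
cs=max(cv2.findContours(m,cv2.RETR_EXTERNAL,cv2.CHAIN_APPROX_NONE)[0],key=cv2.contourArea)
X=(ray("scene",cs[:,0],.076)[:,:2]*1000-c)@np.array([[np.cos(a),-np.sin(a)],[np.sin(a),np.cos(a)]])
for nm,s in (("y+",(abs(X[:,0])<52)&(X[:,1]>35)),("y-",(abs(X[:,0])<52)&(X[:,1]<-35)),("x-far",(abs(X[:,1])<22)&(X[:,0]<-70))):
    l=cv2.fitLine(X[s].astype(np.float32),cv2.DIST_HUBER,0,.01,.01).ravel(); print("scene",nm,"ang",np.degrees(np.arctan(l[1]/l[0])),"pt",l[2:],s.sum())
E
```

```text
y+ ang 0.46831313 pt [-0.44217512 58.18284   ] 32
y- ang 0.2398908 pt [ 17.722855 -57.511215] 29
x-far ang -89.494415 pt [-87.83705    -3.4067233] 13
lug tip dishframe [112.86127514   0.83657785] [128.57126019  21.89945788] [100.07663889 -20.59420597]
stick ((472.31903076171875, 110.89846801757812), (129.4178466796875, 19.04155731201172), 45.818885803222656)
scene y+ ang -1.3502609 pt [-0.52337664 58.39691   ] 37
scene y- ang -0.061697476 pt [  1.666029 -74.442245] 37
scene x-far ang 88.84271 pt [-88.75249    -2.9894135] 12
```

>>> carry_out(commands="-1 0 0 0 0; -1 0 0 0 0; -1 2 -1 0 0; -1 5 -3 0 0; -1 58 -39 7 -16; -1 58 -39 7 -16; -1 58 -39 7 -16; -1 58 -39 7 -16; -1 58 -39 7 -16; -1 58 -39 7 -16; -1 58 -39 7 -16; -1 58 -39 7 -16; -1 58 -39 7 -16; -1 58 -39 7 -16; -1 58 -39 7 -16; -1 58 -39 7 -16; -1 58 -39 7 -16; -1 58 -39 7 -16; -1 58 -39 7 -16; -1 58 -39 7 -16", force=20)

```text
clock: 1.77
position: [0.6031, 0.0961, 0.1793]
ee_rot: [-2.926, -1.139, -0.002]
contact_force: [-0.6, -0.3, 0.4]
finger_gap: 0.0001
grip_force: 0.0
```

>>> carry_out(commands="-1 -0.1 0.4 2 0; -1 -0.2 0.7 4 0; -1 -0.2 0.7 5.5 0; -1 -0.2 0.7 6.5 0; -1 -0.2 0.7 7.2 0; -1 -0.2 0.7 7.2 0; -1 -0.2 0.7 7.2 0")

```text
clock: 2.35
position: [0.6052, 0.085, 0.1082]
ee_rot: [2.93, 1.134, 0.0]
contact_force: [0.2, 0.5, -0.8]
finger_gap: 0.0001
grip_force: 0.0
```

```bash
python3 - <<'E'
from h import *
from bench import env
o=env.get_obs();print(o["clock"],np.round(o["position"],4),o["contact_force"])
P=o["position"]; 
out=[]
for n,w in(("top",None),("scene",None)):
    p,d=imaging.read_camera(n);c=imaging.calibration(n)
    x=c["R"]@(P-[0,0,.019])+c["t"];u=int(c["fx"]*x[0]/x[2]+c["cx"]);v=int(c["fy"]*x[1]/x[2]+c["cy"]);print(n,u,v)
    q=p.copy(); q[v,u]=(0,255,0)
    out.append(cv2.resize(q[v-50:v+50,u-50:u+50,::-1],(400,400),interpolation=cv2.INTER_CUBIC))
cv2.imwrite("pics/t2.png",np.hstack(out))
E
```

```text
2.35 [0.6052 0.085  0.1082] [ 0.20446595  0.48529709 -0.79522316]
top 283 214
scene 390 259
```

View pics/t2.png

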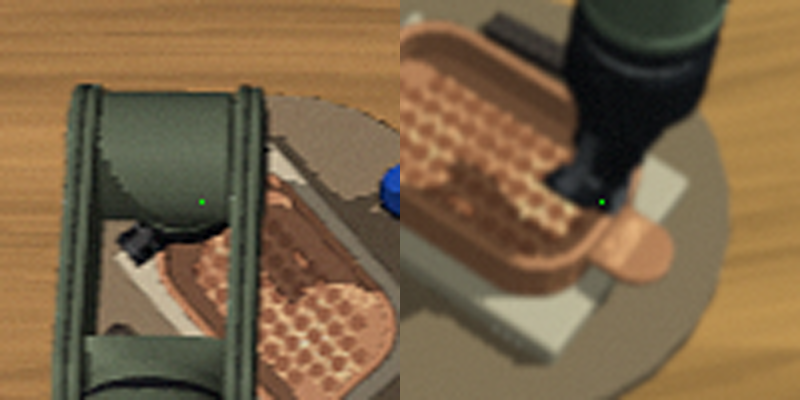

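Both crops show the closed tips on the marker, just inboard of the rim at the lug. They need to go about 4 mm outward.

>>> carry_out(commands="-1 0.2 -0.1 0 0; -1 0.4 -0.15 0.3 0; -1 0.42 -0.15 0.6 0; -1 0.42 -0.15 0.8 0; -1 0.42 -0.15 0.9 0; -1 0.42 -0.15 0.9 0; -1 0.42 -0.15 0.9 0")

```text
clock: 3.03
position: [0.607, 0.089, 0.0987]
ee_rot: [-2.929, -1.135, 0.001]
contact_force: [-0.2, -0.1, -0.6]
finger_gap: -0.0002
grip_force: 0.0
```

>>> carry_out(commands="-1 0 0 0.05 0; -1 0 0 0.1 0; -1 0 0 0.15 0; -1 0 0 0.2 0; -1 0 0 0.25 0;  -1 0 0 0.25 0; -1 0 0 0.25 0")

```text
clock: 3.62
position: [0.6071, 0.089, 0.0964]
ee_rot: [-2.93, -1.135, 0.0]
contact_force: [-0.1, -0.3, -0.3]
finger_gap: -0.0
grip_force: 0.0
```

>>> carry_out(commands="-1 0 0 0.05 0; -1 0 0 0.1 0; -1 0 0 0.1 0; -1 0 0 0.1 0")

```text
clock: 3.95
position: [0.6073, 0.089, 0.0956]
ee_rot: [2.93, 1.135, 0.0]
contact_force: [-1.0, 0.1, 1.5]
finger_gap: 0.0001
grip_force: 0.4
```

>>> carry_out(commands="-1 0 0 0.05 0; -1 0 0 0.1 0; -1 0 0 0.1 0; -1 0 0 0.1 0")

```text
clock: 4.28
position: [0.6073, 0.089, 0.0947]
ee_rot: [2.929, 1.135, 0.0]
contact_force: [-0.9, -1.6, 1.3]
finger_gap: -0.0001
grip_force: 0.9
```

```bash
python3 - <<'E'
import numpy as np
t=np.linspace(0,np.pi/2,400)
q=[(86,0)]
for cx,cy,a in((52,22,0),(-52,22,90),(-52,-22,180),(52,-22,270)):
    q+=list(zip(cx+34*np.cos(t+np.radians(a)),cy+34*np.sin(t+np.radians(a))))
q=np.array(q+[(86,0)]);s=np.r_[0,np.cumsum(np.hypot(*np.diff(q,axis=0).T))]
S=np.linspace(0,s[-1],201);W=np.c_[np.interp(S,s,q[:,0]),np.interp(S,s,q[:,1])]
W=np.round(W/10,2);np.save("W.npy",W);print(s[-1])
for i in range(10):
    print(i,W[20*i],"; ".join("-1 %g %g 0 0"%tuple(np.round(w-W[20*i],2)) for w in W[20*i+1:20*i+21]))
E
```

```text
509.62816248783855
0 [8.6 0. ] -1 0 0.25 0 0; -1 0 0.51 0 0; -1 0 0.76 0 0; -1 0 1.02 0 0; -1 0 1.27 0 0; -1 0 1.53 0 0; -1 0 1.78 0 0; -1 0 2.04 0 0; -1 0 2.29 0 0; -1 -0.02 2.55 0 0; -1 -0.05 2.8 0 0; -1 -0.11 3.05 0 0; -1 -0.18 3.29 0 0; -1 -0.27 3.53 0 0; -1 -0.38 3.76 0 0; -1 -0.51 3.98 0 0; -1 -0.65 4.19 0 0; -1 -0.8 4.4 0 0; -1 -0.98 4.58 0 0; -1 -1.16 4.76 0 0
1 [7.44 4.76] -1 -0.2 0.16 0 0; -1 -0.41 0.3 0 0; -1 -0.63 0.43 0 0; -1 -0.86 0.55 0 0; -1 -1.09 0.64 0 0; -1 -1.34 0.72 0 0; -1 -1.58 0.78 0 0; -1 -1.84 0.82 0 0; -1 -2.09 0.84 0 0; -1 -2.34 0.84 0 0; -1 -2.6 0.84 0 0; -1 -2.85 0.84 0 0; -1 -3.11 0.84 0 0; -1 -3.36 0.84 0 0; -1 -3.62 0.84 0 0; -1 -3.87 0.84 0 0; -1 -4.13 0.84 0 0; -1 -4.38 0.84 0 0; -1 -4.64 0.84 0 0; -1 -4.89 0.84 0 0
2 [2.55 5.6 ] -1 -0.26 0 0 0; -1 -0.51 0 0 0; -1 -0.77 0 0 0; -1 -1.02 0 0 0; -1 -1.28 0 0 0; -1 -1.53 0 0 0; -1 -1.79 0 0 0; -1 -2.04 0 0 0; -1 -2.3 0 0 0; -1 -2.55 0 0 0; -1 -2.8 0 0 0; -1 -3.06 0 0 0; -1 -3.31 0 0 0; -1 -3.57 0 0 0; -1 -3.82 0 0 0; -1 -4.08 0 0 0; -1 -4.33 0 0 0; -1 -4.59 0 0 0; -1 -4.84 0 0 0; -1 -5.1 0 0 0
3 [-2.55 
[... 1842 characters left out ...]
5 -5.6 ] -1 0.25 0 0 0; -1 0.51 0 0 0; -1 0.76 0 0 0; -1 1.02 0 0 0; -1 1.27 0 0 0; -1 1.53 0 0 0; -1 1.78 0 0 0; -1 2.04 0 0 0; -1 2.29 0 0 0; -1 2.55 0 0 0; -1 2.8 0 0 0; -1 3.05 0.02 0 0; -1 3.31 0.06 0 0; -1 3.55 0.12 0 0; -1 3.8 0.2 0 0; -1 4.03 0.29 0 0; -1 4.26 0.41 0 0; -1 4.48 0.54 0 0; -1 4.69 0.68 0 0; -1 4.89 0.84 0 0
9 [ 7.44 -4.76] -1 0.18 0.18 0 0; -1 0.36 0.36 0 0; -1 0.51 0.57 0 0; -1 0.65 0.78 0 0; -1 0.78 1 0 0; -1 0.89 1.23 0 0; -1 0.98 1.47 0 0; -1 1.05 1.71 0 0; -1 1.11 1.96 0 0; -1 1.14 2.21 0 0; -1 1.16 2.47 0 0; -1 1.16 2.72 0 0; -1 1.16 2.98 0 0; -1 1.16 3.23 0 0; -1 1.16 3.49 0 0; -1 1.16 3.74 0 0; -1 1.16 4 0 0; -1 1.16 4.25 0 0; -1 1.16 4.51 0 0; -1 1.16 4.76 0 0
```

>>> carry_out(commands="-1 0 0.25 0.01 0; -1 0 0.5 0.02 0; -1 0 0.75 0.03 0; -1 0 1 0.03 0; -1 0 1.25 0.03 0; -1 0 1.5 0.03 0; -1 0 1.8 0.03 0; -1 0 2.05 0.03 0; -1 0 2.3 0.03 0; -1 -0.02 2.55 0.03 0; -1 -0.05 2.8 0.03 0; -1 -0.1 3.05 0.03 0; -1 -0.18 3.3 0.03 0; -1 -0.27 3.53 0.03 0; -1 -0.38 3.76 0.03 0; -1 -0.5 3.98 0.03 0; -1 -0.65 4.2 0.03 0; -1 -0.8 4.4 0.03 0; -1 -0.98 4.58 0.03 0; -1 -1.16 4.76 0.03 0")

```text
clock: 5.95
position: [0.6309, 0.0457, 0.0943]
ee_rot: [2.929, 1.135, 0.001]
contact_force: [-0.2, 1.0, 2.4]
finger_gap: -0.0001
grip_force: 1.2
```

>>> carry_out(commands="-1 -0.2 0.16 0 0; -1 -0.41 0.3 0 0; -1 -0.63 0.43 0 0; -1 -0.86 0.55 0 0; -1 -1.1 0.64 0 0; -1 -1.34 0.72 0 0; -1 -1.58 0.78 0 0; -1 -1.84 0.82 0 0; -1 -2.1 0.84 0 0; -1 -2.35 0.84 0 0; -1 -2.6 0.84 0 0; -1 -2.85 0.84 0 0; -1 -3.1 0.84 0 0; -1 -3.35 0.84 0 0; -1 -3.6 0.84 0 0; -1 -3.85 0.84 0 0; -1 -4.1 0.84 0 0; -1 -4.4 0.84 0 0; -1 -4.65 0.84 0 0; -1 -4.9 0.84 0 0")

```text
clock: 7.62
position: [0.5999, 0.0066, 0.0942]
ee_rot: [-2.93, -1.135, 0.0]
contact_force: [1.1, 1.5, 2.2]
finger_gap: -0.0001
grip_force: 1.2
```

>>> carry_out(commands="-1 -0.25 0 0 0; -1 -0.5 0 0 0; -1 -0.75 0 0 0; -1 -1 0 0 0; -1 -1.25 0 0 0; -1 -1.5 0 0 0; -1 -1.75 0 0 0; -1 -2 0 0 0; -1 -2.3 0 0 0; -1 -2.55 0 0 0; -1 -2.8 0 0 0; -1 -3.05 0 0 0; -1 -3.3 0 0 0; -1 -3.55 0 0 0; -1 -3.8 0 0 0; -1 -4.05 0 0 0; -1 -4.3 0 0 0; -1 -4.6 0 0 0; -1 -4.85 0 0 0; -1 -5.1 0 0 0")

```text
clock: 9.28
position: [0.5622, -0.0277, 0.0942]
ee_rot: [-2.93, -1.135, 0.0]
contact_force: [1.4, 1.5, 2.3]
finger_gap: -0.0003
grip_force: 1.2
```

```bash
python3 - <<'E'
from h import *
p,d=imaging.read_camera("scene")
a=np.load("scene0.npz")["p"]
cv2.imwrite("pics/s3.png",np.hstack([cv2.resize(i[195:325,280:430,::-1],(400,347),interpolation=cv2.INTER_CUBIC) for i in(a,p)]))
E
```

```text
(no output)
```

View pics/s3.png

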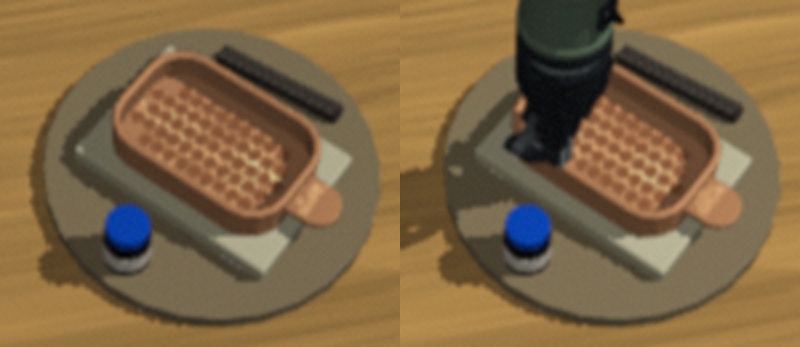

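The dish is unmoved between the before and after crops: the lug tip is at (322,205) on the left and (722,205) on the right, which carries a 400-pixel offset. The fingers rest on the rim at about (545,150). Continuing.

>>> carry_out(commands="-1 -0.25 0 0 0; -1 -0.5 0 0 0; -1 -0.75 0 0 0; -1 -1 0 0 0; -1 -1.25 0 0 0; -1 -1.5 0 0 0; -1 -1.8 0 0 0; -1 -2.05 0 0 0; -1 -2.3 0 0 0; -1 -2.55 0 0 0; -1 -2.8 0 0 0; -1 -3.05 -0.02 0 0; -1 -3.3 -0.06 0 0; -1 -3.55 -0.12 0 0; -1 -3.8 -0.2 0 0; -1 -4.03 -0.29 0 0; -1 -4.26 -0.41 0 0; -1 -4.48 -0.54 0 0; -1 -4.69 -0.68 0 0; -1 -4.89 -0.84 0 0")

```text
clock: 11.0
position: [0.5204, -0.0544, 0.0943]
ee_rot: [2.929, 1.135, 0.0]
contact_force: [2.0, -0.4, 2.8]
finger_gap: -0.0001
grip_force: 1.2
```

>>> carry_out(commands="-1 -0.18 -0.18 0 0; -1 -0.36 -0.36 0 0; -1 -0.51 -0.57 0 0; -1 -0.65 -0.78 0 0; -1 -0.78 -1 0 0; -1 -0.89 -1.23 0 0; -1 -0.98 -1.47 0 0; -1 -1.05 -1.71 0 0; -1 -1.11 -1.96 0 0; -1 -1.14 -2.21 0 0; -1 -1.16 -2.47 0 0; -1 -1.16 -2.72 0 0; -1 -1.16 -2.98 0 0; -1 -1.16 -3.23 0 0; -1 -1.16 -3.49 0 0; -1 -1.16 -3.74 0 0; -1 -1.16 -4 0 0; -1 -1.16 -4.25 0 0; -1 -1.16 -4.5 0 0; -1 -1.16 -4.76 0 0")

```text
clock: 12.67
position: [0.4798, -0.0267, 0.0942]
ee_rot: [-2.929, -1.135, 0.0]
contact_force: [0.5, -1.7, 2.4]
finger_gap: -0.0002
grip_force: 1.2
```

>>> carry_out(commands="-1 0 -0.25 0 0; -1 0 -0.5 0 0; -1 0 -0.75 0 0; -1 0 -1 0 0; -1 0 -1.25 0 0; -1 0 -1.5 0 0; -1 0 -1.8 0 0; -1 0 -2.05 0 0; -1 0 -2.3 0 0; -1 0.02 -2.55 0 0; -1 0.05 -2.8 0 0; -1 0.1 -3.05 0 0; -1 0.18 -3.3 0 0; -1 0.27 -3.53 0 0; -1 0.38 -3.76 0 0; -1 0.5 -3.98 0 0; -1 0.65 -4.2 0 0; -1 0.8 -4.4 0 0; -1 0.98 -4.58 0 0; -1 1.16 -4.76 0 0")

```text
clock: 14.33
position: [0.4563, 0.0164, 0.0941]
ee_rot: [-2.929, -1.135, 0.001]
contact_force: [-0.1, -1.3, 2.0]
finger_gap: 0.0001
grip_force: 1.2
```

>>> carry_out(commands="-1 0.2 -0.16 0 0; -1 0.41 -0.3 0 0; -1 0.63 -0.43 0 0; -1 0.86 -0.55 0 0; -1 1.1 -0.64 0 0; -1 1.34 -0.72 0 0; -1 1.58 -0.78 0 0; -1 1.84 -0.82 0 0; -1 2.1 -0.84 0 0; -1 2.35 -0.84 0 0; -1 2.6 -0.84 0 0; -1 2.85 -0.84 0 0; -1 3.1 -0.84 0 0; -1 3.35 -0.84 0 0; -1 3.6 -0.84 0 0; -1 3.85 -0.84 0 0; -1 4.1 -0.84 0 0; -1 4.4 -0.84 0 0; -1 4.65 -0.84 0 0; -1 4.9 -0.84 0 0")

```text
clock: 16.0
position: [0.4872, 0.0555, 0.0942]
ee_rot: [-2.929, -1.135, -0.0]
contact_force: [-0.9, -1.3, 2.9]
finger_gap: -0.0001
grip_force: 1.2
```

>>> carry_out(commands="-1 0.25 0 0 0; -1 0.5 0 0 0; -1 0.75 0 0 0; -1 1 0 0 0; -1 1.25 0 0 0; -1 1.5 0 0 0; -1 1.75 0 0 0; -1 2 0 0 0; -1 2.3 0 0 0; -1 2.55 0 0 0; -1 2.8 0 0 0; -1 3.05 0 0 0; -1 3.3 0 0 0; -1 3.55 0 0 0; -1 3.8 0 0 0; -1 4.05 0 0 0; -1 4.3 0 0 0; -1 4.6 0 0 0; -1 4.85 0 0 0; -1 5.1 0 0 0")

```text
clock: 17.67
position: [0.5249, 0.0898, 0.0942]
ee_rot: [-2.929, -1.135, 0.0]
contact_force: [-1.6, -1.1, 3.1]
finger_gap: 0.0
grip_force: 1.2
```

>>> carry_out(commands="-1 0.25 0 0 0; -1 0.5 0 0 0; -1 0.75 0 0 0; -1 1 0 0 0; -1 1.25 0 0 0; -1 1.5 0 0 0; -1 1.8 0 0 0; -1 2.05 0 0 0; -1 2.3 0 0 0; -1 2.55 0 0 0; -1 2.8 0 0 0; -1 3.05 0.02 0 0; -1 3.3 0.06 0 0; -1 3.55 0.12 0 0; -1 3.8 0.2 0 0; -1 4.03 0.29 0 0; -1 4.26 0.41 0 0; -1 4.48 0.54 0 0; -1 4.69 0.68 0 0; -1 4.89 0.84 0 0")

```text
clock: 19.33
position: [0.5667, 0.1165, 0.0941]
ee_rot: [-2.929, -1.135, 0.0]
contact_force: [-1.1, -0.2, 2.4]
finger_gap: 0.0
grip_force: 1.2
```

>>> carry_out(commands="-1 0.18 0.18 0 0; -1 0.36 0.36 0 0; -1 0.51 0.57 0 0; -1 0.65 0.78 0 0; -1 0.78 1 0 0; -1 0.89 1.23 0 0; -1 0.98 1.47 0 0; -1 1.05 1.71 0 0; -1 1.11 1.96 0 0; -1 1.14 2.21 0 0; -1 1.16 2.47 0 0; -1 1.16 2.72 0 0; -1 1.16 2.98 0 0; -1 1.16 3.23 0 0; -1 1.16 3.49 0 0; -1 1.16 3.74 0 0; -1 1.16 4 0 0; -1 1.16 4.25 0 0; -1 1.16 4.5 0 0; -1 1.16 4.8 0 0")

```text
clock: 21.0
position: [0.6075, 0.0886, 0.0942]
ee_rot: [-2.929, -1.135, 0.0]
contact_force: [-1.0, 1.5, 2.4]
finger_gap: -0.0002
grip_force: 1.2
```

>>> carry_out(commands="-1 0 0.05 0 0; -1 0 0.1 0 0; -1 0 0.1 0 0; -1 0 0.1 0 0")

```text
clock: 21.33
position: [0.6082, 0.0879, 0.0942]
ee_rot: [2.929, 1.135, 0.0]
contact_force: [-0.9, 0.7, 2.8]
finger_gap: -0.0001
grip_force: 1.2
```

Contact held right round, and the fingers are back at the start. Lifting straight up.

>>> carry_out(commands="-1 0 0 -0.1 0; -1 0 0 -0.2 0; -1 0 0 -0.4 0; -1 0 0 -0.8 0; -1 0 0 -1.5 0; -1 0 0 -3 0; -1 0 0 -5 0; -1 0 0 -7.5 0; -1 0 0 -10 0; -1 0 0 -12 0; -1 0 0 -12 0; -1 0 0 -12 0; -1 0 0 -12 0")

```text
clock: 22.42
position: [0.6075, 0.0879, 0.2135]
ee_rot: [-2.929, -1.134, 0.002]
contact_force: [-0.5, 0.2, 0.4]
finger_gap: -0.0002
grip_force: 0.0
```

```bash
python3 - <<'E'
from h import *
p,d=imaging.read_camera("scene")
a=np.load("scene0.npz")["p"]
cv2.imwrite("pics/s4.png",np.hstack([cv2.resize(i[195:325,280:430,::-1],(400,347),interpolation=cv2.INTER_CUBIC) for i in(a,p)]))
E
```

```text
(no output)
```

View pics/s4.png

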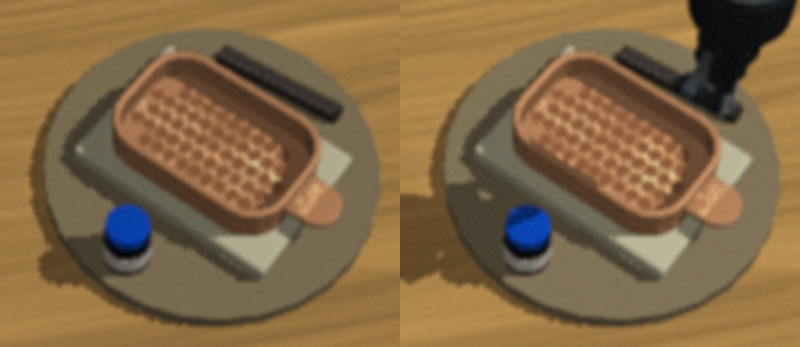

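The fingers are clear, and the dish (lug at (722,205) in the right crop), the jar and the stick are where they were before.

```bash
python3 -c "
from bench import env
print(env.job_done())"
```

```text
the job is handed in; nothing more can be done
None
```

I ran the closed fingertips once clockwise round the rim from the lug and back, pressing at about 2–3 N. They then lifted clear at 22 s with the dish, jar and stick unmoved in the last picture, and the job is handed in.

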